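Release the tab-locked collar and take out the filter plug

ROBOT

A 7-joint arm with a two-finger parallel gripper is mounted at the origin on the work surface. World frame = base frame: x ahead of the robot, y to its left, z up, the work surface at z = 0. Lengths are in m, angles in rad, forces in N, time in s.
With the tool pointing down it reaches from about 0.4 to 0.85 m from the base axis. Payload 4.5 kg.
Tool frame: the origin (TCP) lies at the very end of the fingers, on their centre line; the grasp point (between the pads) lies hold_point_z behind it (hold_point_z is the distance from the TCP to the grasp point, in m); z points along the fingers, y is the line along which they close (so a half turn about z gives the same grasp; the last joint's range is limited). The gripper opens to 85 mm and grips with 20 to 120 N. Pads are 22 mm wide; open, the fingers measure 114 mm over their backs; the gripper's body (76 mm by 85 mm) begins 54 mm behind the grasp point. The pads swing forward as they close: fully open they stand 13 mm farther back than shut.
Start: joints at [1.208, 0.689, -0.195, 1.565, 0.157, 0.902, -0.215], TCP at [0.242, -0.576, 0.231] pointing down, gripper open.
Joint ranges: [-3.01, 3.01], [-0.46, 2.08], [-1.47, 1.51], [0.13, 2.56], [-1, 4.14], [0.04, 2.09], [-2.66, 2.66]. Speed limits (rad/s): [2.57, 2.57, 3.14, 3.14, 3.14, 3.14, 3.14].

INTERFACE

Orientations are given as a unit quaternion [w, x, y, z].
In Python, from rig import * gives the robot as it stands.
- The arm moves only by the shell command python3 -m creep 'ROWS' [OPENING]. ROWS is JSON, one flat list of numbers, 4 for each row, row after row: the shift along the tool's x, y, z in units of 0.02 m (1.0 is 0.02 m), then the turn about the tool's z in units of 6 degrees (1.0 is 6 degrees). A call has 1 to 10 rows; each row shifts and turns the commanded pose from where the row before left it, along the tool's axes as they then stand; what a row does not reach is not made up. A row lasts 1/8 s, in which the tool goes at most 62.5 mm and 10.7 degrees, less where a joint would pass 70% of its speed; a pose out of reach is approached as far as the arm can. A call with a number of a shift or a turn outside -1 to 1 is refused whole. A call with a gripper value outside its range is refused whole. OPENING is the closure, from -1 (fully open) to 1 (shut), so that 0 is half open, set as the call begins (- or left out, the last holds). The fingers move at their own pace and stop on an object; the grip force is fixed at half the most. Time passes only in rows, so rows that do not move let the fingers close. It gives the time, the measured TCP pose, the force, the opening and the grip force at its end, in the units of the state.
- get_obs(): the state, without advancing time (a new reading comes with each control period).
- capture(name): name is "scene" or "top" or "wrist"; returns a dict with "color" (400x640x3 uint8, blue, green, red), "K" (3x3 intrinsics, pixels), "R" (3x3) and "t" (3): a world point X has camera coordinates R X + t; the wrist camera has in their place "T_tool_cam" (4x4, takes a point from camera to tool coordinates, whose origin is the TCP and whose axes are the flange's). Camera axes: x right, y down, z forward; pixel columns grow to the right and rows downward; lengths in m; the calibration is good to about 2 mm. A picture is of the moment at which its call begins: read the wrist's pose just before it. There is no depth.
- job_done(): hands the job in; it is judged then, once.
The state is a dict: "time": time; "qpos": joint angles; "joint_velocities": joint speeds; "joint_torque": joint torques, N m; "tool_pos": TCP position; "tcp_rot": TCP orientation; "wrist_force": force on the tool from outside, world axes, zero at the start; "moment": the same for the moment, N m; "grip_width": finger opening in m; "finger_force": force on a finger pad.
Only numpy, scipy, OpenCV 4.12 (cv2) and the standard library are available. Lean on these libraries where they do the work, as an engineer would, in place of code of your own. Each camera call takes 0.05 s, during which the arm holds its last target. There are 200 camera calls.

TASK

Squeeze the two tabs of the locking collar fully in and, keeping them squeezed, turn the collar anticlockwise (seen from above) until you feel its stop, without forcing it against the stop or against the catch; then let go so that both tabs spring right out into the open notches. Then draw the plug straight up out of the holder and stand it upright on the round rubber pad in the top tier of the white tray, let go of it, and leave the other things where they are.

Things in the scene. Friction and masses are not known exactly. Their poses are not given: they have to be found in the camera images.
- holder: Fixed round filter holder: black foot 110 mm across, 12 mm high; aluminium body 72 mm across up to its rim, 41 mm above the worktop. Origin on its vertical axis at worktop height. Its y axis points to where the first tab stands while the collar is locked. Its hidden stop is set anew each time, 0.80 to 1.30 rad from locked, and must be felt; stop and catch bear 25 N (0.5 N m on the collar).
- collar: Black collar turning on the holder's axis: ring 41 mm across, 44 to 66 mm above the worktop, two upright tabs on opposite sides. Origin on the axis at worktop height; z up, y through both tabs. Locked, its axes agree with the holder's; opens anticlockwise from above (+ about z). Moment to turn: under 0.1 N m, rising steeply at the stop. Open notches: the last 0.12 rad before the stop.
- collar_mid (a point): On the collar's axis half-way up the tabs, 58 mm above the worktop. Each tab is a flat upright plate 20 mm wide (along the collar's x), 28 mm high (44 to 72 mm above the worktop), outer face 31 mm from the axis: 62 mm over both, 50 mm when fully squeezed. Fingertips must stay above the rim (41 mm above the worktop).
- tab_a (a joint): How far the tab on the collar's +y side is pressed in: 0 m = sprung right out (in a notch), 0.0032 = resting on the land between notches, 0.006 = fully in. Spring 5 N, 13 N fully in. Unless both tabs are in by over 3.4 mm the collar is caught at locked. Fingers closing off-centre leave one tab out by twice the offset and feel a sideways force.
- tab_b (a joint): The same for the tab on the collar's -y side.
- plug_mid (a point): Middle (half-way up, on the axis) of the loose aluminium plug, 66 mm high, 90 g. Lower part: barrel 26 mm across, 30 mm high, with two lugs 34 mm over all; upper part: round stem 16 mm across, 36 mm high, to be gripped. z is its axis. It starts in the middle of the collar, foot 30 mm and top 96 mm above the worktop, held down by the locked collar; once open it lifts out (clear after 40 mm).
- tray: Fixed white plastic three-tier stacking tray, 170 mm (its x) by 280 mm (its y) and 125 mm high; origin under its centre on the worktop. The top tier has three bays side by side along the tray's y, centres at -91, 0 and +91 mm, each about 160 x 88 mm, floor 103 mm above the worktop, walls and dividers up to 125 mm.
- pad_top (a point): Centre of the top face of the flat round rubber pad, 44 mm across, 4 mm thick, fixed on the floor of one of the three bays (any of them); its top is 107 mm above the worktop.
- bay_cap: Black lens cap, 58 mm across, 10 mm high, lying in another bay of the top tier; not to be disturbed. Origin under its centre.
- bay_ring: Dark metal filter ring, 60 mm across, 8 mm high, lying in the remaining bay; not to be disturbed. Origin under its centre.
- pot: Small green ceramic pot with closed lid, 84 mm across, 83 mm high, on the worktop; not to be disturbed. Origin under its centre.
- pen: Black aluminium lens pen, 13 mm thick, 125 mm long along its x, lying on the worktop; not to be disturbed. Origin under its middle.
- bench_cap: Black lens cap, 68 mm across, 12 mm high, on the worktop; not to be disturbed. Origin under its centre.
- case: Flat clear filter case, 75 x 75 x 18 mm, on the worktop; not to be disturbed. Origin under its centre.
There are look-alikes about, which are no part of the job. What is meant by the part that bears plug_mid is not red, and is the smaller of those in its own colour.

How it is judged:
On the way:
1. the collar is turned open, both tabs have sprung out into the open notches and the fingers have let go, the plug still in the holder (angle between the x axis of collar and the x axis of holder, either way round above 0.6 rad and value of joint each of tab_a, tab_b below 0.0015 m and contact force between the fingers and collar below 0.3 N and horizontal distance between plug_mid and holder below 0.006 m and height (world z) of plug_mid below 0.075 m), for 0.2 s.
At the end, for the whole second after the job is handed in: The plug stands upright (within 0.1 rad), released and at rest, on the rubber pad, its axis within 15 mm of the pad's centre; the collar is still open (more than 0.6 rad from locked) with both tabs sprung out (pressed in less than 1.5 mm) (horizontal distance between plug_mid and pad_top below 0.015 m and z of plug_mid in the frame of pad_top between 0.03 and 0.036 m and angle between plug_mid's own z axis and vertical below 0.1 rad and linear speed of plug below 0.01 m/s and angle between the x axis of collar and the x axis of holder, either way round above 0.6 rad and value of joint each of tab_a, tab_b below 0.0015 m); the robot touches nothing.
It fails at once if the collar was forced: more than 25 N between the collar (with its tabs) and the holder's stop or catch (contact force between collar and holder above 25 N).
It fails at once if a bystander was moved by more than 10 mm (distance of any of bay_cap, bay_ring, pot, pen, bench_cap, case from where it was at the start of the episode above 0.01 m).
It also fails if it takes over 64 s, if anything falls off the work surface, if the arm or the gripper's body presses on something with over 40 N, if the wrist force passes 120 N, or if a joint passes its speed limit or range.

## Working session

There is one attempt and no reset: what is moved stays moved. The work goes in short steps, Python scripts to look and compute and a shell command to move; the robot and the scene stay as the last step left them, time stands still between calls to the robot, and variables do not carry over. Pictures are saved under pics/ and viewed, at most 10 in all, crops included, and the job is handed in when it is done.

```bash
ls; mkdir -p pics; cat > h.py <<'E'
from rig import *
import numpy as np, cv2
from scipy.spatial.transform import Rotation as Ro
def cam(name):
    o=get_obs(); c=capture(name)
    if 'R' not in c:
        T=np.array(c['T_tool_cam']); q=o['tcp_rot']
        Rt=Ro.from_quat([q[1],q[2],q[3],q[0]]).as_matrix()
        Rc=Rt@T[:3,:3]; tc=Rt@T[:3,3]+np.array(o['tool_pos'])
        c['R']=Rc.T; c['t']=-Rc.T@tc
    return c
def ray(c,u,v,z):
    R=np.array(c['R']);C=-R.T@np.array(c['t'])
    d=R.T@np.linalg.solve(np.array(c['K']),[u,v,1]); return C+d*(z-C[2])/d[2]
def proj(c,X):
    p=np.array(c['K'])@(np.array(c['R'])@np.array(X)+c['t']); return p[:2]/p[2]
E
python3 - <<'E'
from h import *
import pickle
D={}
for n in ['top','scene','wrist']:
    D[n]=cam(n); cv2.imwrite(f'pics/{n}0.png',D[n]['color'])
    print(n,-D[n]['R'].T@D[n]['t'])
pickle.dump(D,open('d0.pkl','wb'))
print(get_obs())
E
```

```text
pics
top [ 0.30797498 -0.02609805  1.27136957]
scene [ 0.91254981 -0.42252539  0.94381712]
wrist [ 0.31668113 -0.54512122  0.3735191 ]
{'time': 0.15, 'qpos': array([ 1.20777437,  0.68979253, -0.19452943,  1.56609131,  0.15729832,
        0.90254395, -0.2150923 ]), 'joint_velocities': array([-0.00045664, -0.00111972, -0.00142978, -0.00357031, -0.00060675,
       -0.00109357, -0.0006798 ]), 'joint_torque': array([-9.44845451e-04, -5.39928603e+01, -1.26837339e+00, -1.58719110e+01,
        9.17740428e-03,  6.45803681e-03, -2.39126393e-05]), 'tool_pos': array([ 0.24132623, -0.57598463,  0.23067127]), 'tcp_rot': array([-6.95631850e-04,  9.80373688e-01,  1.97146923e-01, -1.95800945e-04]), 'wrist_force': array([ 0.47388475, -0.13375974, -0.5115759 ]), 'moment': array([-0.03236324, -0.03478857,  0.00527531]), 'finger_force': 0.0, 'grip_width': 0.08508009807035767}
```

View pics/top0.png

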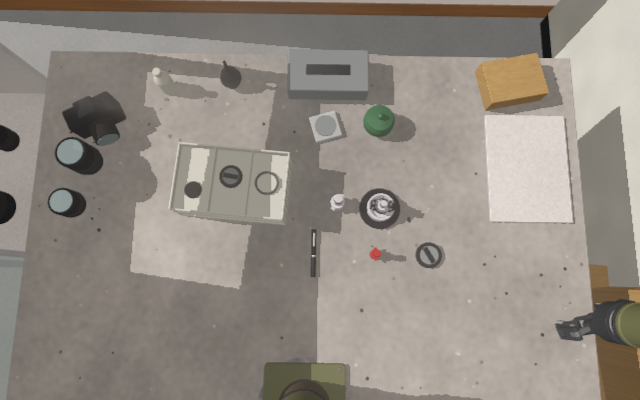

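View pics/scene0.png

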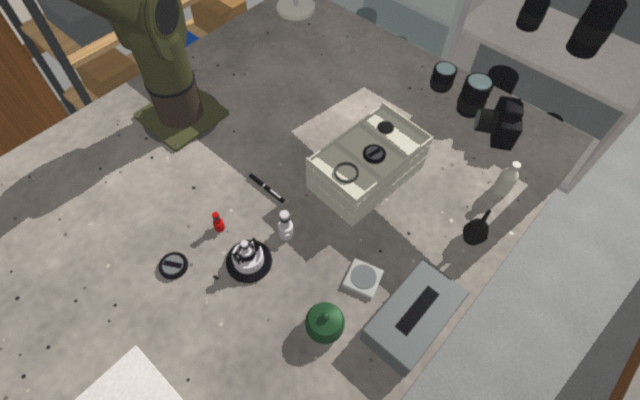

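Top view: holder with a silver plug at (380,208). Loose silver plug-like piece at (337,202), red one at (376,254). The dark disc at (193,190) is the pad, the cap is at (231,176) and the ring at (267,183). Of the two silver pieces, the meant one should be the smaller, in the holder; I'll check this in an enlarged crop.

```bash
python3 - <<'E'
from h import *
import pickle
D=pickle.load(open('d0.pkl','rb'))
t=D['top'];s=D['scene']
a=cv2.resize(t['color'][170:270,310:410],(400,400),interpolation=cv2.INTER_CUBIC)
b=cv2.resize(s['color'][190:290,205:305],(400,400),interpolation=cv2.INTER_CUBIC)
cv2.imwrite('pics/crop1.png',np.hstack([a,b]))
for n,u,v,z in [('holder foot',380,208,.012),('loose',337,205,0),('red',376,254,.03),('pad',193,190,.107),('cap',231,176,.113),('pot',379,121,.08),('bcap',429,255,.012),('pen',313,252,.01),('case',326,126,.018)]: print(n,ray(t,u,v,z).round(3))
for n,u,v,z in [('holder foot',249,260,.012),('pad',386,127,.107)]: print(n,ray(s,u,v,z).round(3))
E
```

```text
holder foot [ 0.5   -0.196  0.012]
loose [ 0.509 -0.081  0.   ]
red [ 0.376 -0.181  0.03 ]
pad [0.524 0.284 0.107]
cap [0.56  0.19  0.113]
pot [ 0.721 -0.186  0.08 ]
bcap [ 0.377 -0.323  0.012]
pen [ 0.38  -0.018  0.01 ]
case [ 0.726 -0.048  0.018]
holder foot [ 0.502 -0.193  0.012]
pad [0.528 0.287 0.107]
```

View pics/crop1.png

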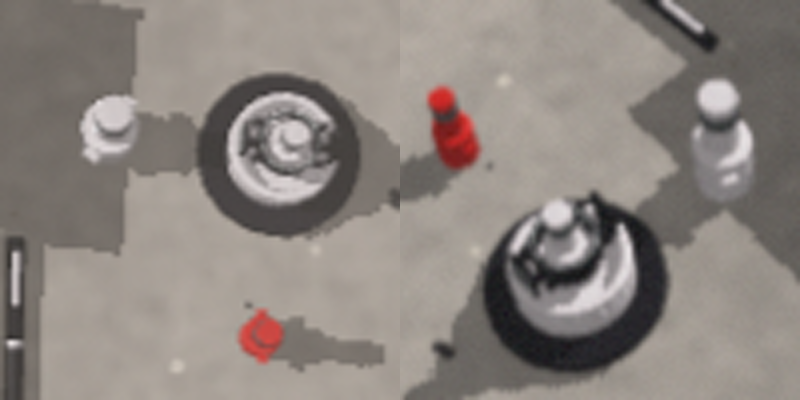

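The enlarged crop confirms it. The silver piece standing loose at top (337,202) is larger (longer and fatter), and the red one is excluded by colour. The smaller silver one in the holder is the plug. Now I'll move for a close wrist view.

```bash
python3 -m creep '[1,-0.83,-0.1,0, 1,-0.83,-0.1,0, 1,-0.83,-0.1,0, 1,-0.83,-0.1,0, 1,-0.83,-0.1,0, 1,-0.83,-0.1,0, 1,-0.83,-0.1,0, 1,-0.83,-0.1,0, 1,-0.83,-0.1,0, 1,-0.83,-0.1,0]'; python3 -m creep '[1,-0.83,0,0, 1,-0.83,0,0, 1,-0.83,0,0, 1,-0.83,0,0, 1,-0.83,0,0, 0,0,0,0, 0,0,0,0]'
python3 - <<'E'
from h import *
import pickle
c=cam('wrist');pickle.dump(c,open('w1.pkl','wb'));cv2.imwrite('pics/w1.png',c['color'])
print(get_obs()['time'],proj(c,[.5,-.196,.096]),proj(c,[.5,-.196,.012]),c['T_tool_cam'] if 'T_tool_cam' in c else '')
E
```

```text
time: 1.4
tool_pos: [0.3621, -0.3452, 0.2512]
tcp_rot: [-0.0, 0.98, 0.197, -0.0]
wrist_force: [0.2, -0.0, -0.2]
grip_width: 0.0856
finger_force: 0.0
time: 2.28
tool_pos: [0.4214, -0.2317, 0.2512]
tcp_rot: [0.0, 0.98, 0.197, -0.0]
wrist_force: [-0.6, 0.4, -0.7]
grip_width: 0.0854
finger_force: 0.0
2.325 [319.16573868  90.03091524] [319.91763846  91.24149108] [[ 1.22535480e-03 -9.47840547e-01 -3.18742524e-01  8.14168697e-02]
 [ 9.99999013e-01  9.42567499e-04  1.04143587e-03  5.16097510e-04]
 [-6.86678803e-04 -3.18743486e-01  9.47840766e-01 -1.42942104e-01]
 [ 0.00000000e+00  0.00000000e+00  0.00000000e+00  1.00000000e+00]]
```

View pics/w1.png

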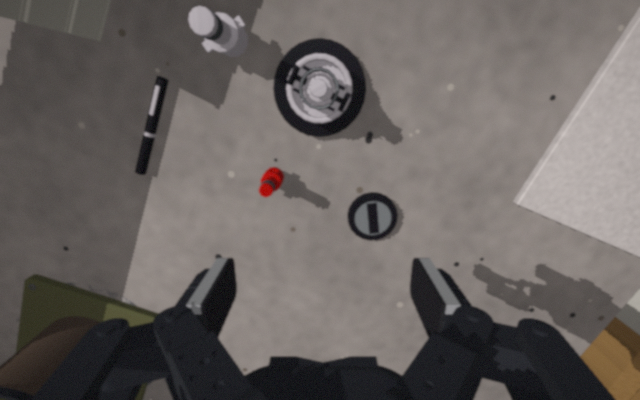

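Wrist view: holder centred near (319,88), with dark tabs near (296,76) and (343,102). The red look-alike is at (271,181), the bench cap at (373,216), the large silver one at (215,30). Next I measure the axis and the tab line.

```bash
python3 - <<'E'
from h import *
import pickle
c=pickle.load(open('w1.pkl','rb'));t=pickle.load(open('d0.pkl','rb'))['top'];s=pickle.load(open('d0.pkl','rb'))['scene']
im=c['color'];g=im.max(2)
# foot: big dark contour
m=(g<75).astype(np.uint8);m[150:]=0
cs,_=cv2.findContours(m,cv2.RETR_EXTERNAL,cv2.CHAIN_APPROX_NONE)
k=max(cs,key=cv2.contourArea);print('foot ellipse',cv2.fitEllipse(cv2.convexHull(k)))
k2=cv2.fitEllipse(cv2.convexHull(k))[0];print(ray(c,*k2,.006))
# inner dark
yy,xx=np.mgrid[:400,:640];r=np.hypot(xx-k2[0],yy-k2[1])
mi=((g<60)&(r<37)).astype(np.uint8)
n,l,st,ce=cv2.connectedComponentsWithStats(mi)
for i in range(1,n):
    if st[i,4]>8: print(st[i],ce[i],r[l==i].min(),r[l==i].max())
a=cv2.resize(im[30:145,260:380],(600,575),interpolation=cv2.INTER_CUBIC);
cv2.imwrite('pics/crop2.png',a)
# foot in top / scene
for n,d,b in [('top',t,(350,180,410,240)),('scene',s,(215,230,285,290))]:
    g=d['color'].max(2);m=(g<75).astype(np.uint8);z=np.zeros_like(m);z[b[1]:b[3],b[0]:b[2]]=m[b[1]:b[3],b[0]:b[2]]
    cs,_=cv2.findContours(z,cv2.RETR_EXTERNAL,cv2.CHAIN_APPROX_NONE);k=max(cs,key=cv2.contourArea)
    e=cv2.fitEllipse(cv2.convexHull(k));print(n,e,ray(d,*e[0],.008))
# pad
for n,d,b in [('top',t,(180,178,206,202)),('scene',s,(376,119,397,136))]:
    g=d['color'].max(2);m=(g<80).astype(np.uint8);z=np.zeros_like(m);z[b[1]:b[3],b[0]:b[2]]=m[b[1]:b[3],b[0]:b[2]]
    cs,_=cv2.findContours(z,cv2.RETR_EXTERNAL,cv2.CHAIN_APPROX_NONE);k=max(cs,key=cv2.contourArea)
    e=cv2.fitEllipse(k);print(n,e,ray(d,*e[0],.106))
E
```

```text
foot ellipse ((319.6140441894531, 87.14076232910156), (93.3580093383789, 97.8465347290039), 166.2664337158203)
[ 0.50417462 -0.19381874  0.006     ]
[283  51  74  73 714] [324.50140056  85.00840336] 15.041042330496444 36.99430161980362
[304  67   5   3   9] [305.77777778  68.11111111] 21.540039004503225 25.484283061282134
[303  79   4   5  11] [304.36363636  81.09090909] 15.491859955976828 17.39120184614654
[339  86   5   3  11] [341.  87.] 19.38646684472883 23.40173537470976
top ((379.3465881347656, 208.31787109375), (38.574562072753906, 39.42380142211914), 112.94429016113281) [ 0.49991509 -0.19431022  0.008     ]
scene ((248.42295837402344, 260.88104248046875), (42.46962356567383, 46.54097366333008), 57.12675476074219) [ 0.50087832 -0.19417872  0.008     ]
top ((198.96498107910156, 190.22459411621094), (2.0635790824890137, 7.07140588760376), 8.301356315612793) [0.52414821 0.26904901 0.106     ]
scene ((385.08697509765625, 127.10779571533203), (10.8633451461792, 14.500679016113281), 90.43626403808594) [0.52556066 0.28547324 0.106     ]
```

View pics/crop2.png

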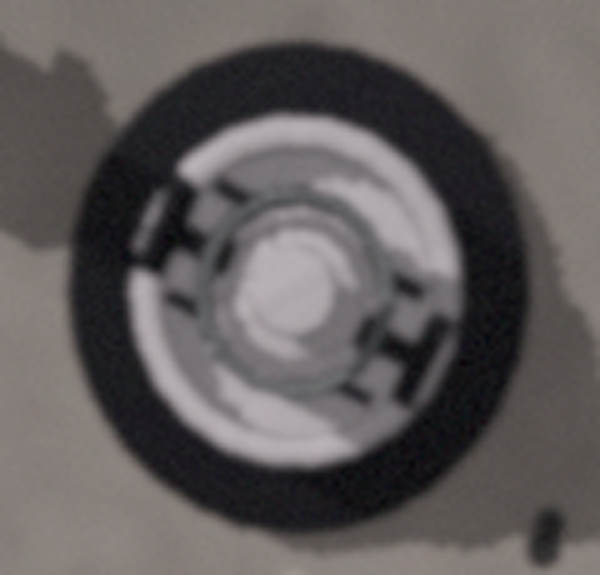

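Enlarged crop: left tab plate runs from (180,180) to (140,265), right tab plate from (443,318) to (407,403), and the stem top centre is at (290,290) in crop pixels (5x, offset 260,30).

```bash
python3 - <<'E'
from h import *
import pickle
c=pickle.load(open('w1.pkl','rb'));D=pickle.load(open('d0.pkl','rb'))
P=lambda x,y,z:ray(c,260+x/5,30+y/5,z)
pts={k:P(*v,.072) for k,v in dict(l1=(180,180),l2=(140,265),r1=(443,318),r2=(407,403)).items()}
L=(pts['l1']+pts['l2'])/2;Rr=(pts['r1']+pts['r2'])/2
ang=lambda v:np.degrees(np.arctan2(v[1],v[0]))
print('mid',(L+Rr)/2,'sep',np.linalg.norm(L-Rr),'dir R->L',ang(L-Rr),'plates',ang(pts['l1']-pts['l2']),ang(pts['r1']-pts['r2']),'w',np.linalg.norm(pts['l1']-pts['l2']),np.linalg.norm(pts['r1']-pts['r2']))
print('stem top',P(290,290,.096),'foot c',P((72+527)/2,(42+530)/2,.009))
o=get_obs();q=o['tcp_rot'];M=Ro.from_quat([q[1],q[2],q[3],q[0]]).as_matrix();print('tool y',M[:,1],ang(M[:,1]),o['tool_pos'])
# tray corners / pad
t=D['top']
cv2.imwrite('pics/crop3.png',np.hstack([cv2.resize(t['color'][135:230,165:300],(400,281),interpolation=cv2.INTER_CUBIC),cv2.resize(D['scene']['color'][100:195,300:435],(400,281),interpolation=cv2.INTER_CUBIC)]))
E
```

```text
mid [ 0.50139912 -0.1947851   0.072     ] sep 0.05844217666292852 dir R->L 86.59520737496388 plates -5.5852668809507335 -0.07876410232025362 w 0.017541216286491253 0.017689288475921116
stem top [ 0.50120854 -0.19434077  0.096     ] foot c [ 0.50418774 -0.19420983  0.009     ]
tool y [ 3.84856913e-01 -9.22976167e-01  3.90031518e-04] -67.36514066247094 [ 0.42127791 -0.23203024  0.25119144]
```

View pics/crop3.png

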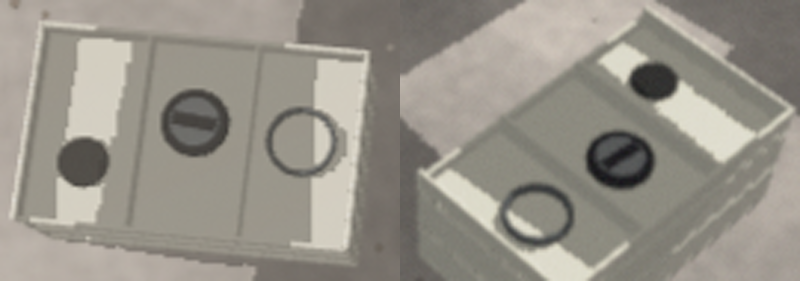

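Tray crops: pad is the solid dark disc at (83,162) left and (654,81) right, which gives about (0.525, 0.285). The cap is in the middle bay and the ring is in the last one. Now I move above the holder and align with the tabs, whose line is about 87°.

```bash
python3 -m creep '[0.88,-0.037,0.5,0, 0.88,-0.037,0.5,0, 0.88,-0.037,0.5,0, 0.88,-0.037,0.5,0, 0.88,-0.037,0.5,0, 0,0,0,0.854, 0,0,0,0.854, 0,0,0,0.854, 0,0,0,0.854, 0,0,0,0.854]'; python3 -m creep '[0,0,0,0, 0,0,0,0]'
python3 - <<'E'
import rig
from h import *
import pickle
print([k for k in dir(rig) if not k.startswith('_')],getattr(rig,'hold_point_z',None))
c=cam('wrist');pickle.dump(c,open('w2.pkl','wb'))
o=get_obs();q=o['tcp_rot'];M=Ro.from_quat([q[1],q[2],q[3],q[0]]).as_matrix();print('tool y',np.degrees(np.arctan2(M[1,1],M[0,1])),o['tool_pos'],o['qpos'],o['wrist_force'])
p=proj(c,[.5012,-.1946,.07]).astype(int);print(p)
x0,y0=p[0]-60,p[1]-50;print(x0,y0)
cv2.imwrite('pics/crop4.png',cv2.resize(c['color'][y0:y0+100,x0:x0+120],(720,600),interpolation=cv2.INTER_CUBIC))
E
```

```text
time: 3.58
tool_pos: [0.5024, -0.193, 0.2009]
tcp_rot: [0.0, 1.0, -0.026, -0.0]
wrist_force: [0.5, 0.1, 0.3]
grip_width: 0.0855
finger_force: 0.0
time: 3.82
tool_pos: [0.5021, -0.1932, 0.2011]
tcp_rot: [0.0, 1.0, -0.024, -0.0]
wrist_force: [-1.1, 0.2, -0.3]
grip_width: 0.0854
finger_force: 0.0
['IKError', 'capture', 'get_obs', 'hold_point_z', 'job_done'] 0.0187
tool y -92.8026828710927 [ 0.50196259 -0.19326479  0.2011358 ] [ 0.29534623  0.61420005 -0.02200779  1.86751776  0.02069453  0.66012672
 -1.35870086] [ 0.00188823 -0.46438318 -0.79061155]
[323 188]
263 138
```

View pics/crop4.png

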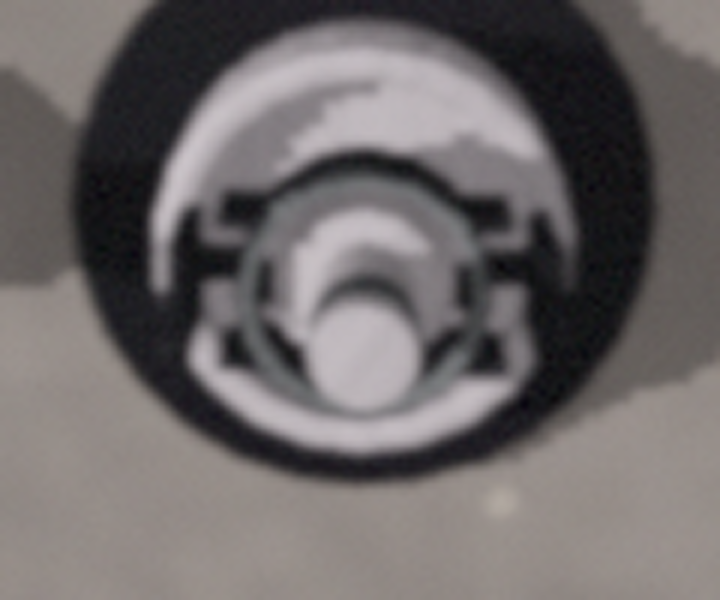

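Crop: tabs level left/right at x≈185 and 545, ring centre at about (365,293), stem top at (365,357). So the angle is right; now a fine centre estimate.

```bash
python3 - <<'E'
from h import *
import pickle
c=pickle.load(open('w2.pkl','rb'))
P=lambda x,y,z:ray(c,263+x/6,138+y/6,z).round(4)
print('stem',P(365,357,.096),'ring',P(365,293,.066),'tabs',P(365,248,.068), 'w',P(185,245,.072)-P(545,250,.072))
E
```

```text
stem [ 0.5013 -0.195   0.096 ] ring [ 0.502  -0.1951  0.066 ] tabs [ 0.5099 -0.1955  0.068 ] w [0.0034 0.0551 0.    ]
```

```bash
python3 -m creep '[-0.03,0.085,0.9,0, 0,0,0.9,0, 0,0,0.9,0, 0,0,0.9,0, 0,0,0.9,0, 0,0,0.9,0, 0,0,0.9,0, 0,0,0.5,0, 0,0,0.3,0, 0,0,0.25,0]'; python3 -m creep '[0,0,0,0,0,0,0,0]'; python3 -c "
from rig import *
o=get_obs();print(o['tool_pos'],o['wrist_force'],o['moment'])"
```

```text
time: 5.12
tool_pos: [0.5014, -0.1952, 0.0543]
tcp_rot: [0.0, 1.0, -0.025, 0.0]
wrist_force: [-0.0, -0.2, -0.6]
grip_width: 0.0853
finger_force: 0.0
time: 5.38
tool_pos: [0.5013, -0.1952, 0.0547]
tcp_rot: [0.0, 1.0, -0.025, 0.0]
wrist_force: [-0.0, -0.4, 0.1]
grip_width: 0.0854
finger_force: 0.0
[ 0.50133825 -0.19519563  0.05467529] [-0.0468974  -0.41848243  0.111024  ] [-0.00474208 -0.02515789  0.06240671]
```

```bash
python3 -m creep '[0,0,0.25,0, 0,0,0.2,0, 0,0,0,0,0,0,0,0,0,0,0,0]' -0.3; python3 -m creep '[0,0,0,0,0,0,0,0,0,0,0,0,0,0,0,0]'; python3 -c "
from rig import *
o=get_obs();print(o['tool_pos'],o['wrist_force'],o['moment'])"
```

```text
time: 6.0
tool_pos: [0.5014, -0.1946, 0.0454]
tcp_rot: [-0.0, 1.0, -0.025, 0.0]
wrist_force: [0.3, 2.0, 5.1]
grip_width: 0.0556
finger_force: 8.7
time: 6.5
tool_pos: [0.5014, -0.1947, 0.0455]
tcp_rot: [-0.0, 1.0, -0.025, 0.0]
wrist_force: [1.0, 2.8, 4.8]
grip_width: 0.0556
finger_force: 8.7
[ 0.50143228 -0.19466365  0.0454554 ] [0.96722447 2.75469818 4.76506209] [ 0.6313598  -0.03215821 -0.03406179]
```

```bash
python3 -m creep '[0,-0.05,0,0, 0,0,0,0,0,0,0,0]'; python3 -m creep '[0,0,0,0,0,0,0,0,0,0,0,0,0,0,0,0]' -0.2; python3 -c "
from rig import *
o=get_obs();print(o['tool_pos'],o['wrist_force'],o['moment'])"
```

```text
time: 6.88
tool_pos: [0.5015, -0.1942, 0.0454]
tcp_rot: [0.0, 1.0, -0.025, 0.0]
wrist_force: [0.1, 1.7, 5.6]
grip_width: 0.0555
finger_force: 8.7
time: 7.38
tool_pos: [0.5015, -0.1943, 0.0459]
tcp_rot: [0.0, 1.0, -0.025, 0.001]
wrist_force: [0.8, 1.6, 10.2]
grip_width: 0.0514
finger_force: 11.3
[ 0.50149282 -0.19433632  0.04592821] [ 0.79852003  1.57441875 10.19537875] [0.43877031 0.07142462 0.0144462 ]
```

```bash
python3 -m creep '[0,-0.04,0,0, 0,0,0,0,0,0,0,0]' -0.14; python3 -m creep '[0,0,0,0,0,0,0,0,0,0,0,0,0,0,0,0]'; python3 -c "
from rig import *
o=get_obs();print(o['tool_pos'],o['wrist_force'],o['moment'])"
```

```text
time: 7.75
tool_pos: [0.5016, -0.1938, 0.0464]
tcp_rot: [0.0, 1.0, -0.025, 0.001]
wrist_force: [-1.2, 2.2, 13.6]
grip_width: 0.0491
finger_force: 13.5
time: 8.25
tool_pos: [0.5016, -0.1938, 0.0464]
tcp_rot: [0.0, 1.0, -0.025, 0.001]
wrist_force: [-0.7, 2.1, 14.4]
grip_width: 0.0488
finger_force: 13.5
[ 0.50157858 -0.19377627  0.04636467] [-0.69412321  2.09720239 14.35840369] [0.41400993 0.22872705 0.01181443]
```

```bash
python3 -m creep '[0,-0.03,-0.05,0, 0,0,0,0,0,0,0,0]'; python3 -c "
from rig import *
o=get_obs();print(o['tool_pos'],o['wrist_force'],o['moment'])"
```

```text
time: 8.62
tool_pos: [0.5015, -0.1936, 0.0465]
tcp_rot: [0.001, 1.0, -0.025, 0.0]
wrist_force: [-0.3, -0.0, 6.4]
grip_width: 0.049
finger_force: 12.7
[ 0.50153993 -0.19356562  0.04651642] [-0.3201305  -0.00932132  6.37805048] [-0.03867352 -0.06125996 -0.02599315]
```

```bash
cat > st.py <<'E'
from h import *
o=get_obs();q=o['tcp_rot'];M=Ro.from_quat([q[1],q[2],q[3],q[0]]).as_matrix();print('yaw %.2f turned %.3f rad'%(y:=np.degrees(np.arctan2(M[1,0],M[0,0])),np.radians(y+2.8)),o['tool_pos'].round(4),o['wrist_force'].round(2),o['moment'].round(3),o['grip_width'],o['finger_force'],o['time'])
E
python3 -m creep '[0,0,0,-0.3, 0,0,0,-0.3, 0,0,0,0,0,0,0,0]'>/dev/null; python3 st.py
```

```text
yaw 0.69 turned 0.061 rad [ 0.5015 -0.1936  0.0465] [ 0.38 -0.35  5.34] [-0.085 -0.034  0.031] 0.048988115696562556 12.72339016199112 9.125
```

```bash
python3 -m creep '[0,0,0,-0.6, 0,0,0,-0.6, 0,0,0,-0.6, 0,0,0,-0.6, 0,0,0,0,0,0,0,0]'>/dev/null; python3 st.py;  python3 -m creep '[0,0,0,-0.6, 0,0,0,-0.6, 0,0,0,-0.6, 0,0,0,-0.4, 0,0,0,0,0,0,0,0]'>/dev/null; python3 st.py
```

```text
yaw 15.09 turned 0.312 rad [ 0.5015 -0.1936  0.0465] [0.26 0.31 6.94] [-0.049 -0.058  0.017] 0.04923583849511223 12.724294513463974 9.875
yaw 28.29 turned 0.543 rad [ 0.5015 -0.1936  0.0465] [ 0.04 -0.43  7.43] [-0.135 -0.05   0.081] 0.04865238817495416 12.725222110748291 10.625
```

```bash
python3 -m creep '[0,0,0,-0.5, 0,0,0,-0.5, 0,0,0,-0.5, 0,0,0,0,0,0,0,0]'>/dev/null; python3 st.py; python3 -m creep '[0,0,0,-0.25, 0,0,0,0,0,0,0,0]'>/dev/null; python3 st.py; python3 -m creep '[0,0,0,-0.25, 0,0,0,0,0,0,0,0]'>/dev/null; python3 st.py
```

```text
yaw 37.29 turned 0.700 rad [ 0.5015 -0.1936  0.0465] [-0.5  -0.43  5.64] [-0.13  -0.075  0.029] 0.048723577167108824 12.72596150636673 11.25
yaw 38.78 turned 0.726 rad [ 0.5015 -0.1936  0.0465] [-0.43 -0.71  4.73] [-0.119 -0.037  0.067] 0.04906560555876182 12.72567093372345 11.625
yaw 40.28 turned 0.752 rad [ 0.5015 -0.1937  0.0465] [-0.36 -0.38  7.14] [-0.043 -0.151 -0.013] 0.04895737365681076 12.725768387317657 12.0
```

```bash
cat > chk.py <<'E'
import sys
exec(open('st.py').read())
sys.exit(int(abs(o['moment'][2])>0.15))
E
python3 -m creep '[0,0,0,-0.2, 0,0,0,0,0,0,0,0]'>/dev/null; python3 chk.py && python3 -m creep '[0,0,0,-0.2, 0,0,0,0,0,0,0,0]'>/dev/null; python3 chk.py && python3 -m creep '[0,0,0,-0.2, 0,0,0,0,0,0,0,0]'>/dev/null&& python3 chk.py && python3 -m creep '[0,0,0,-0.2, 0,0,0,0,0,0,0,0]'>/dev/null&& python3 chk.py && python3 -m creep '[0,0,0,-0.2, 0,0,0,0,0,0,0,0]'>/dev/null&& python3 chk.py && python3 -m creep '[0,0,0,-0.2, 0,0,0,0,0,0,0,0]'>/dev/null&& python3 chk.py
```

```text
yaw 41.48 turned 0.773 rad [ 0.5015 -0.1936  0.0465] [0.46 0.52 6.  ] [-0.099 -0.164 -0.026] 0.04883899277649689 12.725787162780762 12.375
yaw 42.68 turned 0.794 rad [ 0.5015 -0.1937  0.0465] [-0.11 -0.52  6.74] [-0.121 -0.1    0.037] 0.04899973861434732 12.725791186094284 12.75
yaw 43.87 turned 0.815 rad [ 0.5016 -0.1936  0.0465] [1.3  0.33 6.4 ] [-0.061 -0.109 -0.066] 0.04897086972337795 12.787086367607117 13.125
yaw 45.06 turned 0.835 rad [ 0.5017 -0.1935  0.0465] [0.04 0.8  6.03] [-0.071 -0.143 -0.119] 0.04867835335364293 12.837498486042023 13.5
yaw 46.24 turned 0.856 rad [ 0.5018 -0.1934  0.0465] [0.68 1.   6.6 ] [ 0.022 -0.095 -0.258] 0.048827800259269555 12.879181802272797 13.875
```

Moment rises steeply (0.07 → 0.12 → 0.26 N m), so that is the stop. I'll ease back a little and let go.

```bash
python3 -m creep '[0,0,0,-0.0, 0,0,0,0.25, 0,0,0,0,0,0,0,0]'>/dev/null; python3 st.py; python3 -m creep '[0,0,0,0,0,0,0,0,0,0,0,0,0,0,0,0,0,0,0,0,0,0,0,0]' -1 >/dev/null; python3 st.py; python3 -m creep '[0,0,-1,0,0,0,-1,0,0,0,-1,0,0,0,-1,0,0,0,-1,0,0,0,-1,0,0,0,-1,0, 0,0,0,0,0,0,0,0]'>/dev/null
python3 st.py
python3 - <<'E'
from h import *
import pickle
c=cam('wrist');pickle.dump(c,open('w3.pkl','wb'))
p=proj(c,[.5015,-.1945,.07]).astype(int)
x0,y0=p[0]-60,p[1]-50;print(x0,y0)
cv2.imwrite('pics/crop5.png',cv2.resize(c['color'][y0:y0+100,x0:x0+120],(720,600),interpolation=cv2.INTER_CUBIC))
E
```

```text
yaw 44.76 turned 0.830 rad [ 0.5016 -0.1935  0.0465] [0.91 0.07 6.75] [-0.055 -0.12  -0.133] 0.04891639468791999 12.826506793498993 14.375
yaw 44.82 turned 0.831 rad [ 0.5012 -0.1927  0.0464] [0.29 0.67 0.82] [0.002 0.015 0.004] 0.08522299425611611 0.0 15.125
yaw 44.82 turned 0.831 rad [ 0.5006 -0.1926  0.1857] [-1.04 -0.39 -0.15] [ 0.045 -0.042 -0.043] 0.08501153689364331 0.0 16.25
264 143
```

View pics/crop5.png

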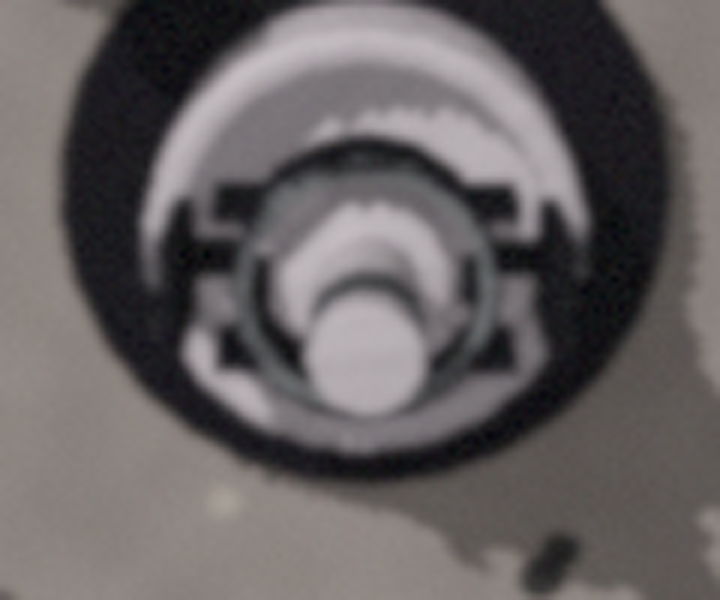

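Crop: collar turned with the tool, tabs level at x≈175 and 555. That span (380 px, closer range) matches the sprung-out 62 mm; tabs resting on the land would span about 342 px. Milestone 1 should be met. Next I grip the stem above the tabs.

```bash
python3 - <<'E'
from h import *
import pickle
c=pickle.load(open('w3.pkl','rb'))
print(ray(c,264+368/6,143+353/6,.096),ray(c,264+366/6,143+285/6,.066))
E
python3 -m creep '[-0.02,0.075,1,0,0,0,1,0,0,0,1,0,0,0,1,0,0,0,1,0,0,0,0.48,0, 0,0,0,0,0,0,0,0]'>/dev/null;python3 st.py; python3 -m creep '[0,0,0,0,0,0,0,0,0,0,0,0,0,0,0,0]' 0.5 >/dev/null; python3 st.py
```

```text
[ 0.50242765 -0.19424311  0.096     ] [ 0.50259616 -0.19396915  0.066     ]
yaw 44.82 turned 0.831 rad [ 0.5023 -0.1941  0.0771] [ 0.54  0.34 -0.53] [-0.009  0.004  0.007] 0.08518812984259762 0.0 17.3
yaw 44.81 turned 0.831 rad [ 0.502  -0.1941  0.0768] [0.55 0.78 0.24] [ 0.022 -0.055 -0.008] 0.021328485141784866 0.0 17.8
```

```bash
python3 -m creep '[0,0,0,0,0,0,0,0,0,0,0,0,0,0,0,0,0,0,0,0]' 1 >/dev/null; python3 st.py; python3 -m creep '[0,0,-0.2,0,0,0,-0.3,0,0,0,0,0,0,0,0,0]' >/dev/null; python3 st.py
```

```text
yaw 44.82 turned 0.831 rad [ 0.502  -0.194   0.0769] [-0.89  0.45  5.85] [0.131 0.28  0.036] 0.013879605378982368 58.51991951465607 18.425
yaw 44.81 turned 0.831 rad [ 0.5019 -0.1941  0.0867] [ 0.01 -0.93 -1.27] [-0.016 -0.009 -0.016] 0.013565130365035332 58.48779916763306 18.925
```

```bash
python3 -m creep '[0,0,-0.5,0,0,0,-0.5,0,0,0,-0.8,0,0,0,-0.8,0,0,0,-1,0,0,0,-1,0,0,0,-1,0,0,0,-1,0,0,0,-1,0,0,0,0,0]' >/dev/null; python3 st.py; python3 -m creep '[0.4,-0.36,0,0,0.8,-0.7,0,0,1,-0.913,0,0,1,-0.913,0,0,1,-0.913,0,0,1,-0.913,0,0,1,-0.913,0,0,1,-0.913,0,0,1,-0.913,0,0,1,-0.913,0,0]'>/dev/null; python3 st.py;  python3 -m creep '[1,-0.913,0,0,1,-0.913,0,0,1,-0.913,0,0,1,-0.913,0,0,1,-0.913,0,0,1,-0.913,0,0,0.8,-0.73,0,0,0.3,-0.27,0,0,0,0,0,0,0,0,0,0]'>/dev/null; python3 st.py
python3 - <<'E'
from h import *
import pickle
o=get_obs();D={n:cam(n) for n in ['top','scene','wrist']};pickle.dump(D,open('d1.pkl','wb'))
print(o['qpos'].round(2))
for n in D: print(n,proj(D[n],[.525,.285,.107]))
a=[cv2.resize(D[n]['color'][int(p[1])-40:int(p[1])+40,int(p[0])-50:int(p[0])+50],(400,320),interpolation=cv2.INTER_CUBIC) for n in ['top','scene'] for p in [proj(D[n],[.525,.285,.14])]]
cv2.imwrite('pics/w4.png',D['wrist']['color']); cv2.imwrite('pics/crop6.png',np.hstack(a))
E
```

```text
yaw 44.80 turned 0.831 rad [ 0.503  -0.1943  0.2408] [ 0.18  0.83 -1.1 ] [0.052 0.03  0.011] 0.013622533631380376 58.51897358894348 20.175
yaw 44.88 turned 0.832 rad [0.5135 0.056  0.2378] [ 0.46  0.12 -0.68] [-0.07  -0.016 -0.   ] 0.01366574185423974 58.53367567062378 21.425
yaw 44.72 turned 0.829 rad [0.5242 0.2447 0.2385] [-0.24  0.22 -1.43] [-0.003  0.012 -0.058] 0.013675366569539011 58.54275405406952 22.675
[-0.34  0.63 -0.3   1.7   0.23  0.85 -1.53]
top [192.49698717 189.7225477 ]
scene [384.85996614 126.83390807]
wrist [291.4088551  156.76383873]
```

View pics/w4.png

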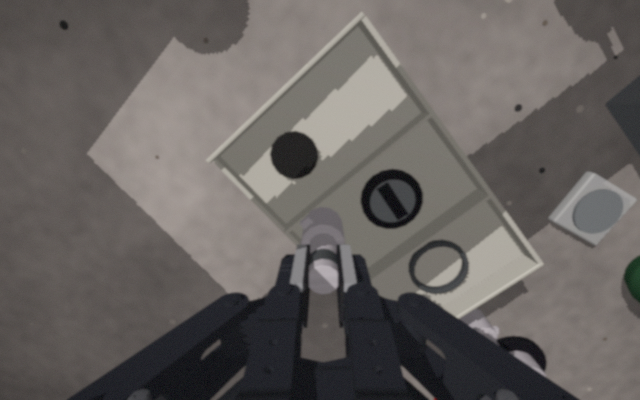

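Wrist view: plug held upright, pad is the black disc at (295,155), cap at (391,198), ring at (438,266).

```bash
python3 - <<'E'
from h import *
import pickle
D=pickle.load(open('d1.pkl','rb'));c=D['wrist']
g=c['color'].max(2);z=np.zeros(g.shape,np.uint8);z[125:185,265:325]=(g[125:185,265:325]<70)
k=max(cv2.findContours(z,0,1)[0],key=cv2.contourArea);e=cv2.fitEllipse(k);p=ray(c,*e[0],.107)
w=np.linalg.norm(ray(c,e[0][0]+e[1][0]/2,e[0][1],.107)-ray(c,e[0][0]-e[1][0]/2,e[0][1],.107))
print(e,p,'diam',w)
o=get_obs();q=o['tcp_rot'];M=Ro.from_quat([q[1],q[2],q[3],q[0]]).as_matrix()
print(((np.array([.525,.285,0])+p)/2-o['tool_pos']), (M.T@(p-o['tool_pos'])/.02).round(3),o['tool_pos'])
E
```

```text
((293.9603576660156, 154.7285919189453), (43.632259368896484, 46.39815139770508), 139.0991973876953) [0.52798599 0.28462652 0.107     ] diam 0.03945775143410666
[ 0.00224952  0.03961016 -0.18522209] [ 1.523 -1.273  6.585] [0.52424347 0.2452031  0.23872209]
```

```bash
python3 -m creep '[0.5,-0.44,0,0,0.5,-0.44,0,0,0.48,-0.44,0,0,0,0,0,0,0,0,0,0]' >/dev/null; python3 st.py; python3 -m creep '[0,0,0.7,0,0,0,0.7,0,0,0,0.7,0,0,0,0.7,0,0,0,0.7,0,0,0,0.5,0,0,0,0,0,0,0,0,0,0,0,0,0]' >/dev/null; python3 st.py
```

```text
yaw 44.81 turned 0.831 rad [0.5264 0.2855 0.2385] [ 0.72  0.   -0.32] [-0.017  0.013  0.009] 0.013859731376728966 58.55052173137665 23.45
yaw 44.81 turned 0.831 rad [0.5268 0.2861 0.1592] [-1.43 -0.35 -0.53] [ 0.017  0.001 -0.026] 0.01391265874927733 58.5521525144577 24.575
```

```bash
python3 -m creep '[0,-0.0,0.12,0,0,0,0.08,0,0,0,0,0,0,0,0,0]' >/dev/null; python3 st.py; python3 -m creep '[0,0,0.05,0,0,0,0,0,0,0,0,0]' >/dev/null; python3 st.py
```

```text
yaw 44.82 turned 0.831 rad [0.5264 0.2859 0.1547] [-0.17  0.34  0.61] [ 0.    -0.022  0.038] 0.013798447236944589 58.55261027812958 25.075
yaw 44.82 turned 0.831 rad [0.5265 0.286  0.154 ] [-0.09  0.4   2.78] [-0.008  0.065  0.003] 0.013596491869042573 58.8378381729126 25.45
```

```bash
python3 -m creep '[0,0,0,0,0,0,0,0,0,0,0,0,0,0,0,0]' 0.4 >/dev/null; python3 -m creep '[0,0,0,0,0,0,0,0,0,0,0,0,0,0,0,0]' -0.5 >/dev/null; python3 st.py;  python3 -m creep '[0,0,-0.5,0,0,0,-1,0,0,0,-1,0,0,0,-1,0,0,0,-1,0,0,0,-1,0,0,0,0,0,0,0,0,0]' >/dev/null; python3 st.py
python3 - <<'E'
from h import *
D={n:cam(n) for n in ['wrist','scene','top']}
def cr(n,X,h=40):
    p=proj(D[n],X);x,y=int(p[0]),int(p[1]);x=max(x,h);y=max(y,h)
    return cv2.resize(D[n]['color'][y-h:y+h,x-h:x+h],(260,260),interpolation=cv2.INTER_CUBIC)
cv2.imwrite('pics/f.png',np.hstack([cr('wrist',[.5265,.285,.14],80),cr('scene',[.5265,.285,.13]),cr('scene',[.5015,-.194,.05])]))
E
```

```text
yaw 44.82 turned 0.831 rad [0.5264 0.2859 0.1537] [ 0.35 -0.44  0.13] [-0.043 -0.028  0.022] 0.06380137435710377 0.0 26.45
yaw 44.82 turned 0.831 rad [0.526  0.2856 0.2633] [ 0.91 -0.65  0.05] [-0.032  0.078  0.004] 0.06424807623229913 0.0 27.45
```

View pics/f.png

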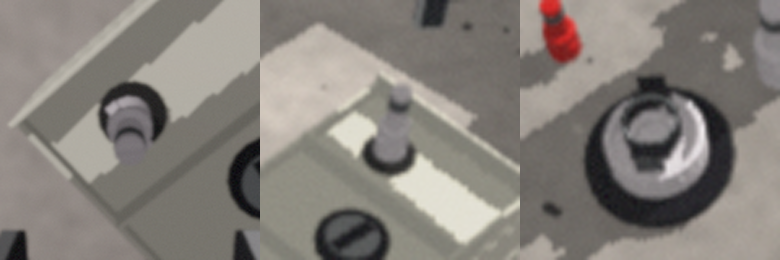

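The plug stands upright in the middle of the pad, released. The collar is still open with both tabs out, and nothing is touching the robot. Handing in.

```bash
python3 -c "
from rig import *
print(job_done())"
```

```text
the job is handed in; nothing more can be done
None
```

The job is handed in, with no score reported back: the collar was turned to its stop (about 0.8 rad), both tabs look sprung out in the images, and the plug stands upright and released on the rubber pad.

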